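# Key the grating disc onto the slicer drive

### The arm

A 6-joint arm with a two-finger parallel gripper is mounted at the origin on a cart in front of the work surface, level with it; the furniture and walls round the work are solid. World frame = base frame: x ahead of the robot, y to its left, z up, the work surface at z = 0. Lengths are in m, angles in degrees, forces in N, time in s.
With the tool pointing down it reaches from about 0.4 to 0.825 m from the base axis. Payload 7 kg.
Tool frame: the origin (TCP) lies between the finger pads; the fingertips stand 19 mm ahead of it and the grasp point (between the pads) is the TCP; z points along the fingers, y is the line along which they close (so a half turn about z gives the same grasp; the last joint's range is limited). The gripper opens to 88 mm and grips with 3 to 60 N. Pads are 19 mm wide; open, the fingers measure 130 mm over their backs; the gripper's body (78 mm by 193 mm) begins 47 mm behind the grasp point.
Start: joints at [90.705, 20.546, 0.682, 0, -70.136, -16.507], TCP at [0.184, 0.649, 0.246] pointing down, gripper open.
Joint ranges: [-176.03, 176.03], [-82.01, 121.73], [-58.28, 71.71], [-173.87, 95.51], [-174.79, -0.11], [-173.66, 173.66]. Speed limits (degrees/s): [136.94, 136.94, 172.46, 180, 180, 180].

### API

Orientations are given as [roll, pitch, yaw] about the fixed x, y, z axes, in that order (R = Rz(yaw) Ry(pitch) Rx(roll)).
In Python, from plant import get_obs, snapshot, close_job, spot_in, spot_point gives the robot as it stands.
- The arm moves only by the tool play_rows, never from a script. Its argument "plan" is a list of rows, each a list of 6 numbers: the shift along the tool's x, y, z in cm, then the turn, a rotation vector about the tool's x, y, z in degrees. A call has 1 to 20 rows; each row shifts and turns the commanded pose from where the row before left it, along the tool's axes as they then stand; what a row does not reach is not made up. A row lasts 1/12 s, in which the tool goes at most 41.7 mm and 7.16 degrees, less where a joint would pass 70% of its speed; a pose out of reach is approached as far as the arm can. A call is refused whole if a number of a shift passes 4.17 or a number of a turn 7.16, either way. A call with a gripper value outside its range is refused whole. "grip" is the finger opening in cm, from 0 to 8.76, set as the call begins (left out, the last holds). The fingers move at their own pace and stop on an object; the grip force is fixed at half the most. Time passes only in rows, so rows that do not move let the fingers close. It gives the time, the measured TCP pose, the force, the opening and the grip force at its end, in the units of the state.
- get_obs(): the state, without advancing time (a new reading comes with each control period).
- snapshot(name): name is "scene" or "top" or "wrist"; returns a dict with "frame" (480x640x3 uint8, red, green, blue), "fx", "fy", "cx", "cy" (pixels), "k1" (the pictures are not rectified: a ray, as slopes to the right and down, at radius r is drawn at 1 + k1 r^2 times it, then the intrinsics apply), "position" and "attitude" of the camera in the world. Camera axes: x right, y down, z forward; pixel columns grow to the right and rows downward; lengths in m; the calibration is good to about 2 mm. A picture is of the moment at which its call begins. There is no depth.
- close_job(): hands the job in; it is judged then, once.
Trained networks look in the newest picture that a camera, given by its name, has taken for a name from the list of things; names that differ only in an ending like _2 or _b are one class to them, and where a whole thing is asked for, a point or a joint stands for the part that bears it (a point fixed in the world has none). Each returns a list of dicts, best first, with "score" (0 to 1); they miss things now and then, are a little off and sometimes report something else, mostly with a low value. They report only what shows in the picture. A call takes as long as a camera call.
- spot_in(camera, thing): "position" ([x, y, z] in m, in world coordinates, good to about 4 mm: the middle of the surface that is visible of it).
- spot_point(camera, thing): "position" ([x, y, z] in m, in world coordinates, good to about 4 mm: a listed point, or the origin of a listed thing).
The state is a dict: "clock": time; "joint_pos": joint angles; "qvel": joint speeds; "tau": joint torques, N m; "tool_pos": TCP position; "orientation": TCP orientation; "force": force on the tool from outside, world axes, zero at the start; "moment": the same for the moment, N m; "opening": finger opening in m; "gripper_force": force on a finger pad.
Only numpy, scipy, OpenCV 4.12 (cv2) and the standard library are available. Lean on these libraries where they do the work, as an engineer would, in place of code of your own. Each camera call takes 0.05 s, during which the arm holds its last target. There are 200 camera calls.

### The job

The grating disc lies loosely on the vegetable slicer's spindle, held up because its rim notch is not over the orange drive key. With a fingertip against the raised blue hood, push the disc round until the notch is over the key, then press the disc down at its middle until it is fully home, and let go. Do not lift the disc off the spindle, and leave the onion, the jam jar and the garlic where they stand.

Things in the scene. Friction and masses are not known exactly. Their poses are not given: they have to be found in the camera images.
- slicer: Fixed grey motor base of a vegetable slicer, 190 x 190 mm, deck 36 mm above the worktop, orange drive key on its -x side. Origin on the worktop under the vertical spindle's axis, z up. Round the spindle stands a black seat ring, 84 mm diameter, top 64 mm above the worktop, on which the disc rests when home.
- collar (a joint): White ring round the spindle that carries the disc at first. 0: up, 76 mm above the worktop; grows as it sinks, 0.012 m: level with the seat ring. It yields only to a push of about 6 N down and stays where it is left (no spring). If the disc is pressed while the notch is not over the key, it sinks part way and stays tilted by about 0.1 rad, propped on the key.
- disc: Loose round steel grating disc, 150 mm diameter, plate 8 mm thick, 0.18 kg; a 26 mm sleeve under it fits over the spindle with 1.5 mm play and turns easily either way. Origin: centre of the plate's underside, 76 mm above the worktop at first, 64 mm when home. z up; rim notch on its -x side, raised blue hood on its +x side, the plate round the notch flat and free.
- wall_a (a point): Push point on one upright side wall of the blue hood, 45 mm from the axis, 19 mm above the disc's origin. The hood stands 22 mm above the plate. This straight wall is 63 mm long, passes 20 mm from the axis; its outward normal points -137.4 degrees from the disc's +x. Pushing a fingertip against it turns the disc anticlockwise seen from above.
- wall_b (a point): The same on the hood's other side wall, outward normal at +137.4 degrees from the disc's +x; pushing it turns the disc clockwise seen from above. Seen from above the hood is the convex outline round a 40 mm circle on the axis and an arc of 66 mm radius from -65 to +65 degrees about the disc's +x.
- notch (a point): Middle of the notch in the disc's rim, 67.5 mm from its axis, at the plate's underside. The notch is about 17 mm wide, open at the rim, and reaches in to 60 mm from the axis; an orange stripe on the plate points to it.
- key (a point): Top of the fixed orange drive key, 67.5 mm from the spindle axis, 74.5 mm above the worktop. A post 10 mm wide with a rounded top, from 63 to 92 mm from the axis, so its outer part shows beyond the disc's rim. Unless the notch is over it, it blocks the plate; when home it stands in the notch, 2.5 mm above the plate.
- press_spot (a point): Centre of the flat top of the hood on the disc's axis (white round spot, 32 mm diameter), 30 mm above the disc's origin: the place to press.
- onion: Loose brown onion, 82 mm wide, 94 mm tall, beside the slicer. Origin at its underside. Bystander.
- jam_jar: Loose glass jam jar with green lid, 73 mm diameter, 84 mm tall, beside the slicer. Origin at its underside. Bystander.
- garlic: Loose garlic bulb, 60 mm wide, 58 mm tall, beside the slicer. Origin at its underside. Bystander.

How it is judged:
By the outcome, as a careful person would: the job done as asked, in the order asked, and still so for the second after the job is handed in, with the robot touching nothing.
It also fails if it takes over 67 s, if anything falls off the work surface, if the arm or the gripper's body presses on something with over 40 N, if the wrist force passes 120 N, or if a joint passes its speed limit or range.

## Working session

There is one attempt and no reset: what is moved stays moved. The work goes in short steps, Python scripts to look and compute and a tool call to move; the robot and the scene stay as the last step left them, time stands still between calls to the robot, and variables do not carry over. Pictures are saved under pics/ and viewed, at most 10 in all, crops included, and the job is handed in when it is done.

Besides the shell and the picture viewer there is one more tool, called after "Emit:" as a command line: name --pt "numbers of a row" for each row, then --argument value for the rest. play_rows: Moves the arm, as the interface text tells. Its arguments: {"type":"object","properties":{"plan":{"type":"array","items":{"type":"array","items":{"type":"number"}}},"grip":{"type":"number"}},"required":["plan"]}

```bash
mkdir -p pics; cat > h.py <<'E'
from plant import *
import numpy as np, cv2
def show(c,n):
    s=snapshot(c); cv2.imwrite(f'pics/{n}.png',s['frame'][:,:,::-1]); return s
def pts(c,names):
    for n in names:
        r=spot_point(c,n)
        print(c,n,[(np.round(q['position'],4).tolist(),round(q['score'],2)) for q in r[:2]])
E
python3 - <<'E'
from h import *
o=get_obs(); print({k:np.round(v,3).tolist() for k,v in o.items()})
for c in ['top','scene']:
    s=show(c,c+'1'); print(c,s['position'],s['attitude'])
    pts(c,['slicer','disc','wall_a','wall_b','notch','key','press_spot','onion','jam_jar','garlic'])
E
```

```text
{'clock': 0.0, 'joint_pos': [90.705, 20.591, 0.633, -0.021, -70.134, -16.507], 'qvel': [-0.009, -0.044, 0.083, -0.049, -0.045, 0.128], 'tau': [0.002, -58.272, 29.305, 6.997, 0.007, -0.0], 'tool_pos': [0.184, 0.649, 0.245], 'orientation': [179.907, -0.007, -15.809], 'force': [-0.041, -0.223, 0.377], 'moment': [0.036, -0.015, -0.021], 'gripper_force': 0.0, 'opening': 0.087}
top [0.42655723 0.05808779 1.18207622] [-174.88401371    0.26212777  -88.61398595]
top slicer []
top disc [([0.5558, -0.1068, 0.0745], 0.91)]
top wall_a [([0.5931, -0.133, 0.0936], 0.94), ([0.543, -0.0591, 0.0949], 0.85)]
top wall_b [([0.5931, -0.133, 0.0936], 0.94), ([0.543, -0.0591, 0.0949], 0.85)]
top notch [([0.4999, -0.1417, 0.0766], 0.69)]
top key [([0.4964, -0.0852, 0.0771], 0.87)]
top press_spot [([0.5612, -0.1031, 0.1049], 0.97)]
top onion [([0.4811, -0.2671, 0.0009], 0.88)]
top jam_jar [([0.5266, 0.1064, -0.0009], 0.88)]
top garlic [([0.6309, 0.0749, -0.0022], 0.67)]
scene [ 0.11852179 -0.53072031  0.62235154] [-125.84633232   -0.75985998  -33.90687303]
scene slicer [([0.5573, -0.1051, 0.0008], 0.78)]
scene disc [([0.5565, -0.1038, 0.0782], 0.64), ([0.5047, -0.138, 0.0763], 0.28)]
scene wall_a [([0.5434, -0.0587, 0.0952], 0.64), ([0.5909, -0.1322, 0.0932], 0.59)]
scene wall_b [([0.5434, -0.0587, 0.0952], 0.64), ([0.5909, -0.1322, 0.0932], 0.59)]
scene notch [([0.5048, -0.1386, 0.0764], 0.97)]
scene key [([0.4908, -0.0851, 0.0757], 0.63), ([0.5552, -0.1054, 0.0798], 0.4)]
scene press_spot [([0.5562, -0.1057, 0.1046], 0.8), ([0.5566, -0.1066, -0.001], 0.64)]
scene onion [([0.4908, -0.2709, -0.0004], 0.97)]
scene jam_jar [([0.5298, 0.1056, -0.0009], 0.76)]
scene garlic [([0.6299, 0.0743, 0.0013], 0.89), ([0.5883, -0.134, 0.0961], 0.34)]
```

View pics/scene1.png

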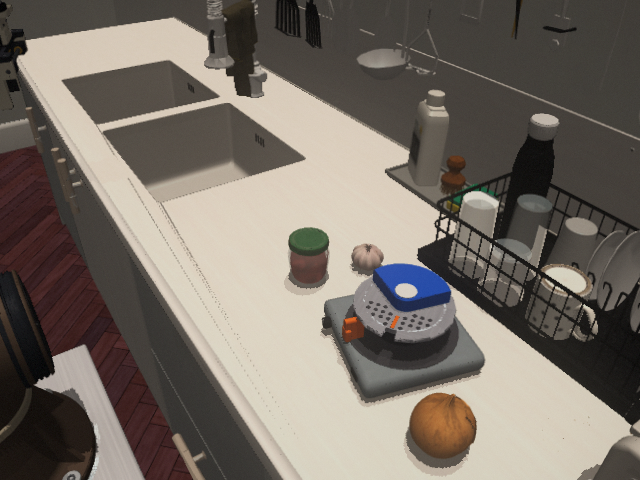

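View pics/top1.png

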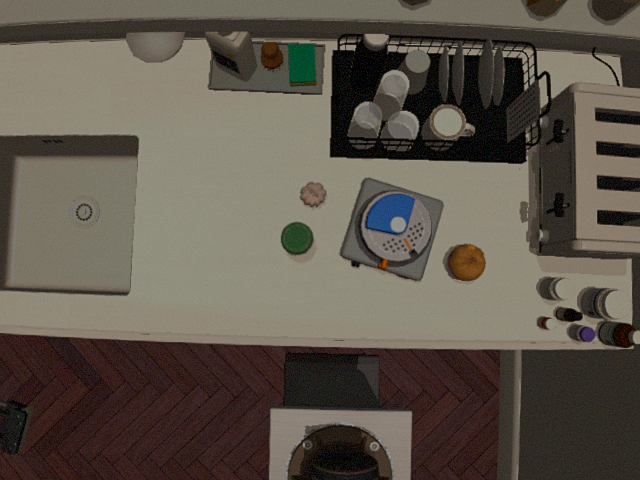

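Emit:
play_rows --grip 0 --pt "3.2 2.2 0 0 0 0" --pt "3.2 2.2 0 0 0 0" --pt "3.2 2.2 0 0 0 0" --pt "3.2 2.2 0 0 0 0" --pt "3.2 2.2 0 0 0 0" --pt "3.2 2.2 0 0 0 0" --pt "3.2 2.2 0 0 0 0" --pt "3.2 2.2 0 0 0 0" --pt "3.2 2.2 0 0 0 0" --pt "3.2 2.2 0 0 0 0" --pt "1.8 3.5 0 0 0 0" --pt "1.8 3.5 0 0 0 0" --pt "1.8 3.5 0 0 0 0" --pt "1.8 3.5 0 0 0 0" --pt "1.8 3.5 0 0 0 0" --pt "1.8 3.5 0 0 0 0" --pt "1.8 3.5 0 0 0 0" --pt "1.8 3.5 0 0 0 0" --pt "1.8 3.5 0 0 0 0" --pt "1.8 3.5 0 0 0 0"

```text
clock: 2.77
tool_pos: [0.5097, -0.0371, 0.2461]
orientation: [-180.0, -0.1, -15.8]
force: [0.8, 0.3, -0.7]
opening: 0.0005
gripper_force: 0.0
```

```bash
python3 - <<'E'
from h import *
s=show('wrist','w1'); print(s['position'],s['attitude'],get_obs()['tool_pos'])
pts('wrist',['slicer','disc','wall_b','notch','key','press_spot'])
E
```

```text
[ 0.59166364 -0.05992975  0.38550194] [ 1.61957869e+02 -1.66475929e-02 -1.05797697e+02] [ 0.5102713  -0.04208485  0.24578358]
wrist slicer []
wrist disc [([0.5518, -0.1059, 0.0782], 0.7)]
wrist wall_b [([0.5484, -0.0595, 0.0967], 0.88), ([0.5891, -0.1344, 0.0986], 0.87)]
wrist notch [([0.4967, -0.1407, 0.0721], 0.89)]
wrist key [([0.4914, -0.0858, 0.075], 0.57)]
wrist press_spot [([0.5566, -0.1046, 0.1014], 0.7)]
```

View pics/w1.png

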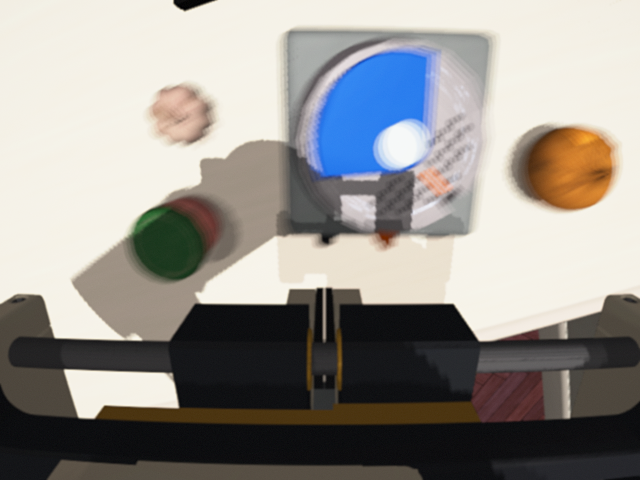

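Emit:
play_rows --pt "0.82 0.57 0 0 0 -2.7" --pt "0.82 0.56 0 0 0 -2.7" --pt "0 0 3 0 0 0" --pt "0 0 3 0 0 0" --pt "0 0 3 0 0 0" --pt "0 0 2.5 0 0 0" --pt "0 0 1.5 0 0 0" --pt "0 0 0.5 0 0 0" --pt "0 0 0 0 0 0" --pt "0 0 0 0 0 0"

```text
clock: 3.95
tool_pos: [0.5234, -0.0493, 0.1113]
orientation: [-180.0, -0.0, -10.3]
force: [0.3, -1.0, 1.2]
opening: 0.0004
gripper_force: 0.0
```

```bash
python3 - <<'E'
from h import *
s=show('scene','s2'); f=s['frame'][200:420,260:520]; cv2.imwrite('pics/s2c.png',cv2.resize(f[:,:,::-1],(780,600))[:600])
o=get_obs();print(o['tool_pos'],o['orientation'],o['force'])
E
```

```text
[ 0.52373698 -0.04939308  0.11183044] [-1.79968071e+02 -1.07300813e-01 -1.03207944e+01] [0.08413335 0.6933391  1.09240101]
```

View pics/s2c.png

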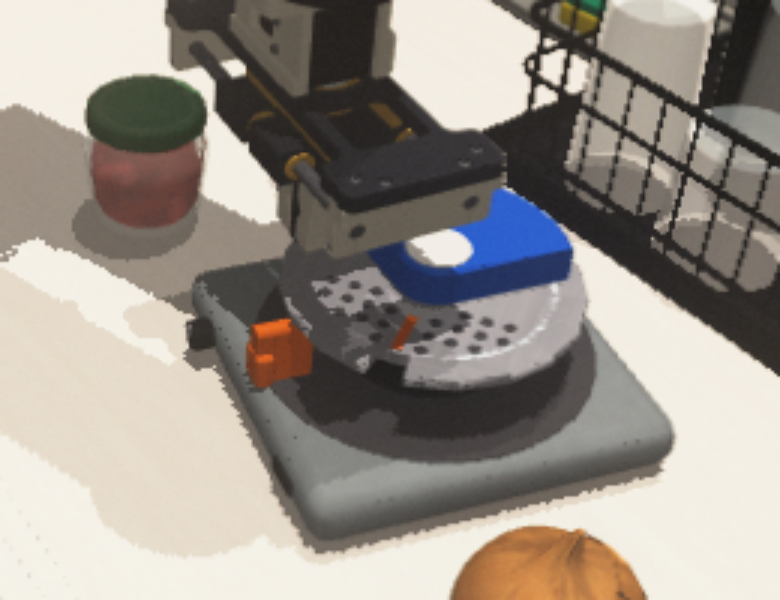

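Emit:
play_rows --pt "0 0.5 0.1 0 0 0" --pt "0 0.5 0.15 0 0 0" --pt "0.4 0 0 0 0 0" --pt "0.3 0 0 0 0 0" --pt "0.2 0 0 0 0 0" --pt "0.1 0 0 0 0 0" --pt "0.1 0 0 0 0 0" --pt "0 0 0 0 0 0" --pt "0 0 0 0 0 0"

```text
clock: 4.75
tool_pos: [0.5317, -0.062, 0.108]
orientation: [180.0, 0.0, -10.4]
force: [-0.2, 0.2, 0.0]
opening: 0.0009
gripper_force: 0.0
```

Emit:
play_rows --pt "0.14 -0.1 0 0 0 2" --pt "0.14 -0.1 0 0 0 2" --pt "0.14 -0.1 0 0 0 2" --pt "0.14 -0.1 0 0 0 2" --pt "0.14 -0.1 0 0 0 2" --pt "0.14 -0.1 0 0 0 2" --pt "0.14 -0.1 0 0 0 2" --pt "0.14 -0.1 0 0 0 2" --pt "0.14 -0.1 0 0 0 2" --pt "0.14 -0.1 0 0 0 2" --pt "0 0 0 0 0 0" --pt "0 0 0 0 0 0"

```text
clock: 5.75
tool_pos: [0.5481, -0.057, 0.108]
orientation: [-180.0, 0.0, -30.3]
force: [0.1, 1.6, 0.6]
opening: 0.0
gripper_force: 0.6
```

```bash
python3 - <<'E'
from h import *
o=get_obs();print(o['tool_pos'],o['orientation'],o['force'])
for c in ['top','scene']:
    snapshot(c); pts(c,['wall_a','notch','disc','press_spot'])
E
```

```text
[ 0.54807714 -0.05700116  0.10796297] [-1.79999895e+02  1.59110191e-02 -3.03289978e+01] [0.13773148 1.57318996 0.55289324]
top wall_a []
top notch [([0.4972, -0.1231, 0.0766], 0.75)]
top disc []
top press_spot []
scene wall_a [([0.561, -0.0548, 0.0972], 0.98), ([0.5795, -0.1388, 0.0927], 0.74)]
scene notch [([0.4965, -0.1143, 0.0748], 0.98)]
scene disc [([0.5585, -0.1014, 0.0822], 0.88)]
scene press_spot [([0.5611, -0.1085, 0.1012], 0.7)]
```

Emit:
play_rows --pt "0.14 -0.1 0 0 0 2" --pt "0.14 -0.1 0 0 0 2" --pt "0.14 -0.1 0 0 0 2" --pt "0.14 -0.1 0 0 0 2" --pt "0.14 -0.1 0 0 0 2" --pt "0.14 -0.1 0 0 0 2" --pt "0.14 -0.1 0 0 0 2" --pt "0.14 -0.1 0 0 0 2" --pt "0.14 -0.1 0 0 0 2" --pt "0.14 -0.1 0 0 0 2" --pt "0.14 -0.1 0 0 0 2" --pt "0.14 -0.1 0 0 0 2" --pt "0.14 -0.1 0 0 0 2" --pt "0 0 0 0 0 0" --pt "0 0 0 0 0 0"

```text
clock: 7.5
tool_pos: [0.5704, -0.0601, 0.1081]
orientation: [-180.0, -0.0, -56.3]
force: [0.1, 0.1, -0.2]
opening: 0.0003
gripper_force: 0.1
```

```bash
python3 - <<'E'
from h import *
o=get_obs();print(o['tool_pos'],o['orientation'],o['force'])
s=show('scene','s3'); f=s['frame'][250:380,300:470]; cv2.imwrite('pics/s3c.png',cv2.resize(f[:,:,::-1],(780,596),interpolation=cv2.INTER_CUBIC))
pts('scene',['wall_a','notch','key','disc','press_spot'])
snapshot('top'); pts('top',['notch','key'])
E
```

```text
[ 0.57039533 -0.06006822  0.10810317] [-1.79999523e+02 -1.81102364e-02 -5.63381304e+01] [ 0.1359739   0.06609576 -0.16452594]
scene wall_a [([0.5801, -0.0665, 0.0961], 0.92), ([0.5609, -0.1484, 0.0973], 0.87)]
scene notch [([0.4973, -0.0859, 0.0769], 0.96)]
scene key [([0.4927, -0.0841, 0.0761], 0.88)]
scene disc [([0.5582, -0.1047, 0.0809], 0.77), ([0.4909, -0.08, 0.0756], 0.57)]
scene press_spot [([0.558, -0.1099, 0.1041], 0.86)]
top notch [([0.4926, -0.0919, 0.0784], 0.68), ([0.4851, -0.2669, 0.002], 0.67)]
top key [([0.4949, -0.084, 0.075], 0.98)]
```

View pics/s3c.png

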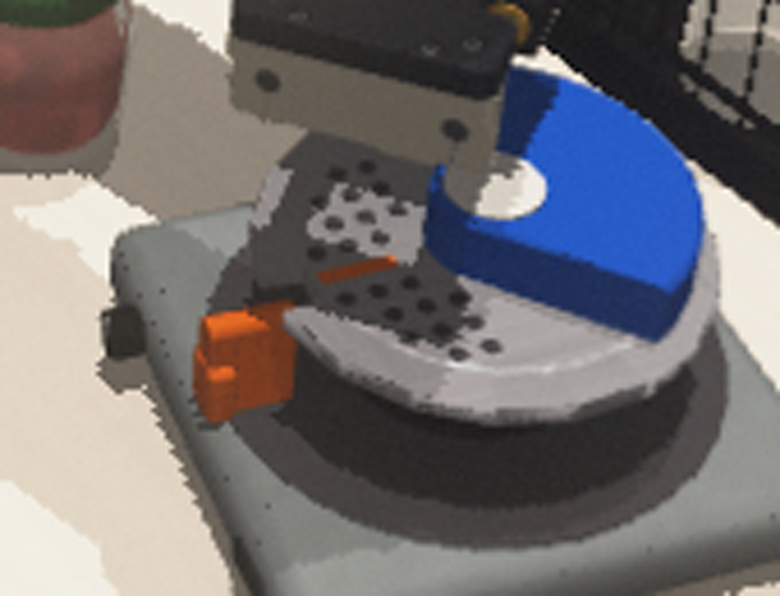

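```bash
cat >> h.py <<'E'
from scipy.spatial.transform import Rotation as Ro
def unproj(s,uv,z):
    K=np.array([[s['fx'],0,s['cx']],[0,s['fy'],s['cy']],[0,0,1]])
    p=cv2.undistortPoints(np.float64(uv).reshape(-1,1,2),K,np.array([s['k1'],0,0,0.]))[:,0]
    d=Ro.from_euler('xyz',s['attitude'],degrees=True).apply(np.c_[p,np.ones(len(p))])
    return s['position']+d*((z-s['position'][2])/d[:,2])[:,None]
E
python3 - <<'E'
from h import *
s=snapshot('top'); im=cv2.imread('pics/top1.png')
h=cv2.cvtColor(im,cv2.COLOR_BGR2HSV)
m=((im.max(2)<150)).astype(np.uint8); m[:170]=0;m[290:]=0;m[:,:333]=0;m[:,450:]=0
m=cv2.morphologyEx(m,cv2.MORPH_OPEN,np.ones((7,7)))
c=max(cv2.findContours(m,0,2)[0],key=cv2.contourArea)
b=unproj(s,cv2.boxPoints(cv2.minAreaRect(c)),.036)[:,:2]
e=np.roll(b,-1,0)-b; print(b.round(4).tolist(),b.mean(0),np.hypot(*e.T),np.degrees(np.arctan2(e[:,1],e[:,0])))
s=snapshot('scene'); f=s['frame'][:,:,::-1].copy(); h=cv2.cvtColor(f,cv2.COLOR_BGR2HSV)
m=((h[...,0]<14)&(h[...,1]>170)&(h[...,2]>60)).astype(np.uint8); m[:250]=0;m[380:]=0;m[:,:300]=0;m[:,470:]=0
n,l,st,ce=cv2.connectedComponentsWithStats(m,connectivity=8)
ax=np.array([.5565,-.1047])
for i in range(1,n):
    if st[i,4]<6: continue
    v=np.argwhere(l==i)[:,::-1]
    P=unproj(s,v,.0845)[:,:2]; q=P.mean(0)-ax; ev=np.linalg.eigh(np.cov(P.T))[1][:,1]
    print(st[i].tolist(),P.mean(0).round(4),'radial ang',np.degrees(np.arctan2(q[1],q[0])),'axis',np.degrees(np.arctan2(ev[1],ev[0])))
# overlay key top outline and notch hypotheses
K=np.array([[s['fx'],0,s['cx']],[0,s['fy'],s['cy']],[0,0,1]]);R=Ro.from_euler('xyz',s['attitude'],degrees=True)
def proj(P):
    c=R.inv().apply(np.array(P)-s['position']); return cv2.projectPoints(c,np.zeros(3),np.zeros(3),K,np.array([s['k1'],0,0,0.]))[0][:,0]
def draw(img,loc,yaw,z,col):
    a=np.radians(yaw);M=np.array([[np.cos(a),-np.sin(a)],[np.sin(a),np.cos(a)]])
    P=np.c_[np.array(loc)@M.T+ax,np.full(len(loc),z)]
    cv2.polylines(img,[((proj(P)-[300,250]+.5)*4.588).astype(np.int32)],True,col,1)
g=cv2.resize(f[250:380,300:470],(780,596),interpolation=cv2.INTER_CUBIC)
k=[(-.063,-.005),(-.063,.005),(-.092,.005),(-.092,-.005)]
draw(g,k,-16.5,.0745,(255,255,0))
draw(g,[(-.06,-.0085),(-.06,.0085),(-.075,.0085),(-.075,-.0085)],-13.7,.084,(0,255,0))
draw(g,[(.075*np.cos(t),.075*np.sin(t)) for t in np.linspace(0,6.28,60)],0,.084,(0,0,255))
cv2.imwrite('pics/o.png',g)
E
```

```text
[[0.6845, 0.0319], [0.6919, -0.2294], [0.4253, -0.2294], [0.42, 0.0263]] [ 0.55542445 -0.10014967] [0.2613823  0.26656576 0.25575962 0.26454561] [ -88.38530256 -179.99494083   91.18423787    1.21230995]
[370, 306, 16, 5, 31] [ 0.5168 -0.0933] radial ang 163.9960619637566 axis 164.72056290820424
[343, 316, 21, 26, 397] [ 0.4638 -0.106 ] radial ang -179.17599188137126 axis 45.91865786589581
```

View pics/o.png

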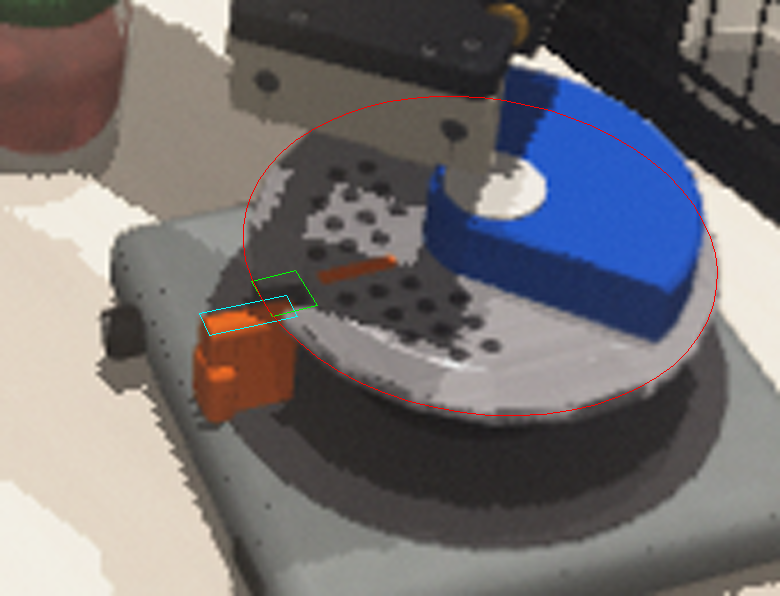

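```bash
python3 - <<'E'
from h import *
s=snapshot('scene'); f=np.ascontiguousarray(s['frame'][:,:,::-1])
# bottom edge of deck side / worktop: white->grey transitions on -x side and on -y side
g=f.astype(int).min(2)
def fit(uv,z):
    P=unproj(s,uv,z)[:,:2].astype(np.float32); 
    l=cv2.fitLine(P,cv2.DIST_HUBER,0,.01,.01).ravel(); n=np.array([-l[1],l[0]]); d=(np.array([.5565,-.1047])-l[2:])@n
    print(np.degrees(np.arctan2(l[1],l[0])),'dist',d,'res',np.std((P-l[2:])@n),len(P))
uv=[]
for u in range(385,465,3):   # front edge (-y side), scan upward from worktop
    v=next((v for v in range(405,330,-1) if g[v,u]<125 and g[v-4,u]<125),None)
    if v: uv.append((u,v))
fit(uv,.0)
for pts_ in ([(115,240),(235,545)],[(140,215),(245,204)]):
    P=unproj(s,np.array(pts_)/4.588+[300,250],.036); d=P[1]-P[0]; print(np.degrees(np.arctan2(d[1],d[0])))
E
```

```text
-45.531284 dist 0.10282468722763992 res 0.007350097 27
-109.24799083151942
-24.169298711126466
```

Emit:
play_rows --pt "0.09 -0.06 0 0 0 1.2" --pt "0.09 -0.06 0 0 0 1.2" --pt "0 0 0 0 0 0" --pt "0 0 0 0 0 0" --pt "-0.3 0 0 0 0 0" --pt "-0.6 0 0 0 0 0" --pt "-1 0 -0.5 0 0 0" --pt "0 0 -2 0 0 0" --pt "0 0 -4 0 0 0" --pt "0 0 -4 0 0 0" --pt "-4 0 -2 0 0 0" --pt "-4 0 0 0 0 0" --pt "0 0 0 0 0 0" --pt "0 0 0 0 0 0" --pt "0 0 0 0 0 0"

```text
clock: 9.35
tool_pos: [0.5219, 0.0222, 0.2321]
orientation: [-180.0, -0.0, -58.7]
force: [-0.1, 0.7, -1.3]
opening: 0.0005
gripper_force: 0.0
```

```bash
python3 - <<'E'
from h import *
o=get_obs();print(o['tool_pos'],o['orientation'],o['force'])
s=show('wrist','w2'); pts('wrist',['notch','key','press_spot','wall_a','disc'])
s=show('top','t2'); pts('top',['notch','key','press_spot','wall_a','disc'])
f=s['frame'][170:290,330:460,::-1]; cv2.imwrite('pics/t2c.png',cv2.resize(f,(650,600),interpolation=cv2.INTER_CUBIC))
snapshot('scene'); pts('scene',['notch','key','press_spot','wall_a'])
E
```

```text
[0.52192777 0.02218726 0.23209407] [-1.79970357e+02 -1.04989235e-02 -5.87045017e+01] [-0.07808229  0.68571243 -1.33137846]
wrist notch [([0.4927, -0.0876, 0.0769], 0.77)]
wrist key [([0.4895, -0.0849, 0.0722], 0.83)]
wrist press_spot [([0.562, -0.1051, 0.1065], 0.57)]
wrist wall_a [([0.5851, -0.0665, 0.0988], 0.65), ([0.5305, 0.1096, -0.0005], 0.5)]
wrist disc [([0.5554, -0.1039, 0.0798], 0.98)]
top notch [([0.4934, -0.0855, 0.0748], 0.93), ([0.5592, -0.1097, 0.0777], 0.38)]
top key [([0.4959, -0.0866, 0.0743], 0.69)]
top press_spot [([0.5604, -0.0997, 0.109], 0.85)]
top wall_a []
top disc [([0.5574, -0.1082, 0.0774], 0.91)]
scene notch [([0.4996, -0.0829, 0.0796], 0.64)]
scene key []
scene press_spot [([0.5591, -0.1059, 0.1039], 0.73)]
scene wall_a [([0.5605, -0.1499, 0.0941], 0.85), ([0.5816, -0.0641, 0.097], 0.84)]
```

View pics/w2.png

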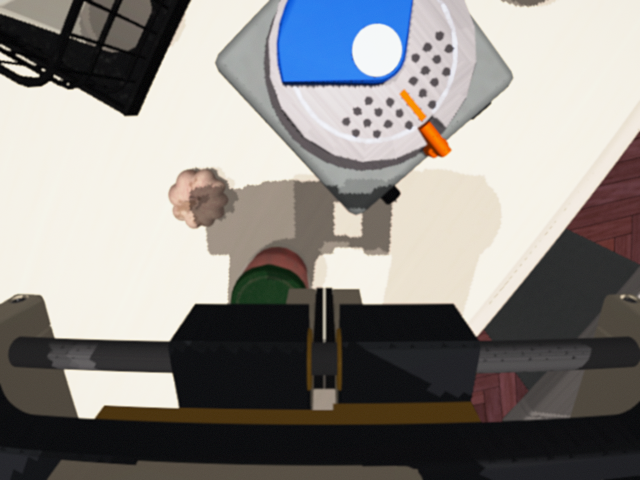

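```bash
python3 - <<'E'
from h import *
s=snapshot('wrist'); im=s['frame'][:,:,::-1].copy(); h=cv2.cvtColor(im,cv2.COLOR_BGR2HSV)
m=((h[...,0]<16)&(h[...,1]>150)&(h[...,2]>120)).astype(np.uint8); m[:70]=0;m[175:]=0;m[:,:380]=0;m[:,470:]=0
l=cv2.connectedComponentsWithStats(m)
ax=np.array([.5572,-.105])
for i in range(1,l[0]):
    if l[2][i,4]<10: continue
    v=np.argwhere(l[1]==i)[:,::-1]
    for z in (.0745,.0845):
        P=unproj(s,v,z)[:,:2]; q=P.mean(0)-ax; ev=np.linalg.eigh(np.cov(P.T))[1][:,1]
        print(l[2][i].tolist(),z,P.mean(0).round(4),np.degrees(np.arctan2(q[1],q[0])),np.degrees(np.arctan2(ev[1],ev[0])))
w=((h[...,1]<40)&(h[...,2]>235)).astype(np.uint8); w[80:]=0;w[:20]=0;w[:,:350]=0;w[:,405:]=0
v=np.argwhere(w)[:,::-1]; print('spot',unproj(s,[v.mean(0)],.106),len(v))
cv2.imwrite('pics/w2c.png',cv2.resize(im[60:170,360:480],(650,596),interpolation=cv2.INTER_CUBIC))
E
```

```text
[401, 97, 13, 15, 17] 0.0745 [ 0.5183 -0.0925] 162.26403073985875 164.07894005021885
[401, 97, 13, 15, 17] 0.0845 [ 0.5199 -0.0911] 159.61200014281312 164.07894005021882
[410, 99, 11, 13, 14] 0.0745 [ 0.5126 -0.0952] 167.56480457670736 164.27779741921606
[410, 99, 11, 13, 14] 0.0845 [ 0.5144 -0.0937] 165.16263700591676 164.27779741921609
[414, 113, 11, 9, 13] 0.0745 [ 0.5049 -0.0892] 163.2177220039709 176.26477315018727
[414, 113, 11, 9, 13] 0.0845 [ 0.507  -0.0879] 161.2247319604125 176.2647731501874
[420, 122, 31, 36, 423] 0.0745 [ 0.4847 -0.0821] 162.46139210348824 163.39451585123695
[420, 122, 31, 36, 423] 0.0845 [ 0.4875 -0.081 ] 161.0300472803118 163.39451585123695
[427, 149, 10, 9, 57] 0.0745 [ 0.4811 -0.0722] 156.71383772404454 168.36022811777826
[427, 149, 10, 9, 57] 0.0845 [ 0.484  -0.0715] 155.42713934561291 168.3602281177783
spot [[ 0.55969619 -0.10520972  0.106     ]] 1986
```

View pics/w2c.png

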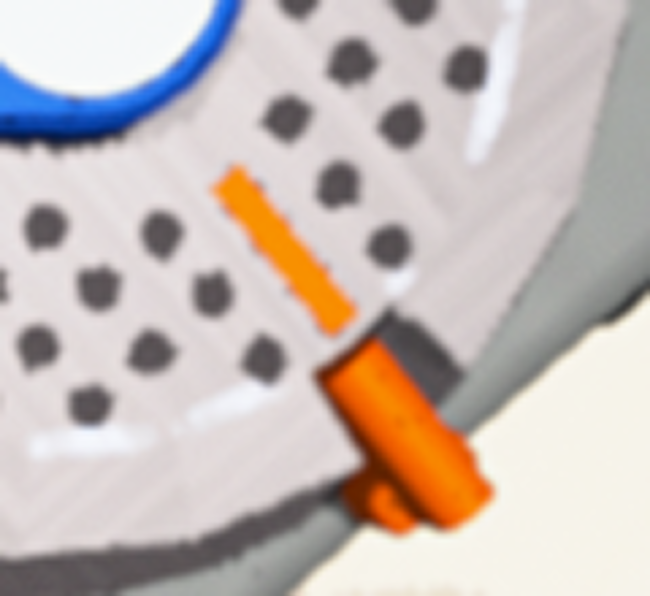

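Emit:
play_rows --pt "3.2 0.88 0 0 0 0" --pt "3.2 0.88 0 0 0 0" --pt "3.2 0.88 0 0 0 0" --pt "3.1 0.88 0 0 0 0" --pt "0 0 3 0 0 0" --pt "0 0 3 0 0 0" --pt "0 0 2.5 0 0 0" --pt "0 0 1 0 0 0" --pt "0 0 0.3 0 0 0" --pt "0 0 0 0 0 0" --pt "0 0 0 0 0 0" --pt "0 0 0 0 0 0"

```text
clock: 11.25
tool_pos: [0.5592, -0.105, 0.1354]
orientation: [-179.9, -0.1, -58.8]
force: [0.9, -0.3, 0.5]
opening: 0.0004
gripper_force: 0.0
```

Emit:
play_rows --pt "0 0 0.4 0 0 0" --pt "0 0 0.3 0 0 0" --pt "0 0 0.2 0 0 0" --pt "0 0 0.2 0 0 0" --pt "0 0 0.2 0 0 0" --pt "0 0 0.2 0 0 0" --pt "0 0 0 0 0 0" --pt "0 0 0 0 0 0"

```text
clock: 11.92
tool_pos: [0.5582, -0.1052, 0.1189]
orientation: [-180.0, -0.0, -58.8]
force: [-1.3, 1.0, 3.2]
opening: 0.0004
gripper_force: 1.5
```

Emit:
play_rows --pt "0 0 0.15 0 0 0" --pt "0 0 0.15 0 0 0" --pt "0 0 0.1 0 0 0" --pt "0 0 0.1 0 0 0" --pt "0 0 0.1 0 0 0" --pt "0 0 0 0 0 0" --pt "0 0 0 0 0 0"

```text
clock: 12.5
tool_pos: [0.558, -0.1052, 0.1135]
orientation: [-180.0, -0.0, -58.8]
force: [-3.3, 1.5, 10.0]
opening: 0.0006
gripper_force: 4.7
```

Emit:
play_rows --pt "0 0 0.1 0 0 0" --pt "0 0 0.1 0 0 0" --pt "0 0 0 0 0 0" --pt "0 0 0 0 0 0" --pt "0 0 0 0 0 0"

```text
clock: 12.92
tool_pos: [0.558, -0.1052, 0.1132]
orientation: [-180.0, -0.0, -58.8]
force: [-9.6, 5.0, 25.1]
opening: 0.0005
gripper_force: 12.5
```

Emit:
play_rows --pt "0 0 -0.2 0 0 0" --pt "0 0 -0.3 0 0 0" --pt "0 0 -1 0 0 0" --pt "0 0 -3 0 0 0" --pt "0 0 -4 0 0 0" --pt "0 0 -3 0 0 0" --pt "-4 0 0 0 0 0" --pt "-4 0 0 0 0 0" --pt "-4 0 0 0 0 0" --pt "0 0 0 0 0 0" --pt "0 0 0 0 0 0" --pt "0 0 0 0 0 0"

```text
clock: 13.92
tool_pos: [0.4961, -0.0024, 0.2262]
orientation: [-180.0, -0.0, -58.7]
force: [-0.8, -0.0, -1.1]
opening: 0.0006
gripper_force: 0.0
```

```bash
python3 - <<'E'
from h import *
s=show('scene','s5'); f=s['frame'][250:380,300:470]; cv2.imwrite('pics/s5c.png',cv2.resize(f[:,:,::-1],(780,596),interpolation=cv2.INTER_CUBIC))
pts('scene',['disc','notch','press_spot','onion','jam_jar','garlic'])
snapshot('wrist'); pts('wrist',['disc','notch','press_spot'])
E
```

```text
scene disc [([0.558, -0.1023, 0.0688], 0.76)]
scene notch [([0.4987, -0.0836, 0.0653], 0.76)]
scene press_spot [([0.5567, -0.1079, 0.0914], 0.65)]
scene onion [([0.5601, -0.1073, 0.0908], 0.71), ([0.491, -0.2685, -0.0013], 0.55)]
scene jam_jar [([0.528, 0.1072, -0.0001], 0.9)]
scene garlic [([0.6309, 0.073, -0.0003], 0.8)]
wrist disc [([0.5579, -0.1042, 0.0646], 0.59)]
wrist notch [([0.4919, -0.0893, 0.0625], 0.93)]
wrist press_spot [([0.561, -0.102, 0.0916], 0.93)]
```

View pics/s5c.png

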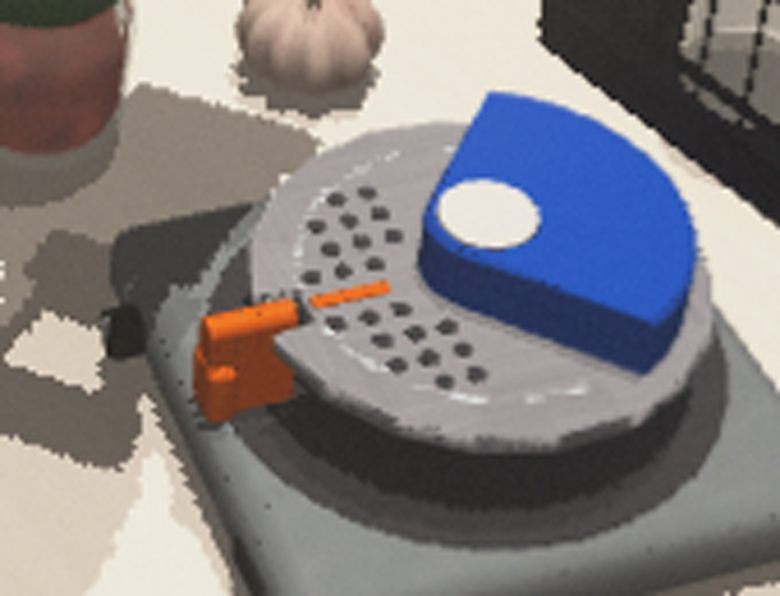

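The disc sits level at about 64 mm, with the key (crop 250,315) standing in the notch and proud of the plate. The bystanders have not moved.

```bash
python3 -c "
from plant import *
print(close_job())"
```

```text
the job is handed in; nothing more can be done
None
```

The disc was turned until its notch was over the key, pressed fully home and released; the onion, jam jar and garlic were not moved, and the job was handed in at about 14 s (no verdict was shown).

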